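# Heft two tins, put the heavy one away in the cart drawer

### The arm

A 6-joint arm with a two-finger parallel gripper is mounted at the origin on the work surface. World frame = base frame: x ahead of the robot, y to its left, z up, the work surface at z = 0. Lengths are in m, angles in rad, forces in N, time in s.
With the tool pointing down it reaches from about 0.425 to 0.95 m from the base axis. Payload 14.7 kg.
Tool frame: the origin (TCP) lies on the centre line of the jaws, within the pads' length; the fingertips stand 8 mm ahead of it and the grasp point (between the pads) lies 11 mm behind it; z points along the fingers, y is the direction in which the jaws open and shut (so a half turn about z gives the same grasp; the last joint's range is limited). The gripper opens to 85 mm and grips with 20 to 120 N. Pads are 22 mm wide; open, the fingers measure 114 mm over their backs; the gripper's body (76 mm by 85 mm) begins 54 mm behind the grasp point. The pads swing forward as they close: fully open they stand 13 mm farther back than shut.
Start: joints at [-0.047, 0.48, 1.596, -0, 1.065, -0.047], TCP at [0.65, 0, 0.239] pointing down, gripper open.
Joint ranges: [-2.75, 2.75], [-0.82, 2.05], [0.23, 2.67], [-1.56, 4.7], [0.09, 2.69], [-2.92, 2.92]. Speed limits (rad/s): [1.89, 1.89, 2.39, 3.01, 3.01, 3.01].

### API

Orientations are given as a rotation vector (axis times angle).
In Python, from station import get_obs, imaging, job gives the robot as it stands. The module is installed in compiled form; this text tells all that it offers.
- The arm moves only by the tool arm_command, never from a script. Its arguments are lists of equal length, an entry for each row: "slide": the shift along the tool's x, y, z as a fraction of full scale, a list of three; "twist": the turn about the tool's z as a fraction of full scale. A call has 1 to 20 rows; each row is the pose to reach, as a shift and turn from the pose measured when the call began, along the tool's axes at that moment; what a row does not reach only later rows make up. Full scale, the value 1, is 0.15 m for a shift and pi/2 rad for a turn. A row lasts 1/12 s, in which the tool goes at most 41.7 mm and 7.16 degrees, less where a joint would pass 70% of its speed; a pose out of reach is approached as far as the arm can. A call with a number of a shift or a turn outside -1 to 1 is refused whole. A call with a gripper value outside its range is refused whole. "hand" is the opening, from 0 (shut) to 1 (fully open), set as the call begins (left out, the last holds). The fingers move at their own pace and stop on an object; "grip_force" is the grip in N (left out, the last holds). Time passes only in rows, so rows that repeat a pose let the fingers close. It gives the time, the measured TCP pose, the force and the opening at its end, in the units of the state.
- get_obs(): the state, without advancing time (a new reading comes with each control period).
- imaging.capture(name): name is "scene" or "side" or "wrist"; returns a dict with "color" (384x512x3 uint8, red, green, blue), "depth" (384x512 float32, m along the optical axis (not along the pixel's ray), 0 where there is no reading), "intrinsics" (3x3 intrinsics, pixels), "k1" (the pictures are not rectified: a ray, as slopes to the right and down, at radius r is drawn at 1 + k1 r^2 times it, then the intrinsics apply), "R" (3x3) and "t" (3): a world point X has camera coordinates R X + t. Camera axes: x right, y down, z forward; pixel columns grow to the right and rows downward; lengths in m; the calibration is good to about 2 mm. A picture is of the moment at which its call begins.
- job.finish_job(): hands the job in, once; it reports no verdict.
The state is a dict: "clock": time; "joints": joint angles; "joint_velocities": joint speeds; "effort": joint torques, N m; "position": TCP position; "tool_rot": TCP orientation; "wrist_force": force on the tool from outside, world axes, zero at the start; "ft_torque": the same for the moment, N m; "gripper_width": finger opening in m.
Only numpy, scipy, OpenCV 4.12 (cv2) and the standard library are available. Lean on these libraries where they do the work, as an engineer would, in place of code of your own. Each camera call takes 0.05 s, during which the arm holds its last target. There are 200 camera calls.

### The job

Two matching closed tins stand on the microwave cart; one is full of rolled laundry coins, the other almost empty, and only the weight tells them apart: lift each a few centimetres off the cart top in turn and feel which is heavier. Stand the heavier one upright and fully down in the empty square well of the open drawer, then push the drawer gently all the way shut. Set the tins down softly without letting either drop, leave the lighter one standing on the cart top, and leave the mugs, bowl and colander where they are.

Things in the scene. Friction and masses are not known exactly. Their poses are not given: they have to be found in the camera images.
- cart: White laminate microwave cart, 560 mm wide, side-on to the robot, drawer front to the robot's left. Origin: centre of its level top, 150 mm above the robot's base plane; z up, -x out of the front (the way the drawer opens), y along the width, away from the robot. The top reaches 216 mm to the front, 210 mm to the back and 280 mm to each side of the origin. Fixed.
- tin_a: One of two alike closed tins, 64 x 64 mm square, 90 mm tall: blue, blank paper labels, flush steel lid (top 20 mm, stays shut). Origin: centre of the underside; z up, x and y square to the walls. Stands on the cart top. Which tin is heavy changes from start to start: the heavy one weighs 0.45 to 0.65 kg, the light one 0.13 to 0.25 kg.
- tin_b: The other tin, same size and looks as tin_a.
- drawer (a joint): How far the drawer is open, m: 0 fully shut (on its stop), at most 0.25. It starts 0.15 to 0.21 open, slides along the cart's x with about 2 N of friction, stays where it is left, weighs about 2 kg. Its side walls end 50 mm and its front 22 mm below the cart top.
- well (a point): Centre of the floor of the empty square well (black lining) near the front of the grey drawer organiser; axes as the cart's. 68 x 68 mm inside, square to the cart; 4 mm walls, rounded on top, rise 32 mm above its floor; the floor is 127 mm below the cart top. Moves with the drawer; 111 mm behind the outer face of the drawer front, 60 mm nearer the robot than the drawer's middle.
- pull (a point): Middle of the outer face of the black plastic pull bar on the drawer front (bar 140 mm long, 18 mm high, 12 mm thick; this face stands 34 mm out from the front and its middle is 45 mm below the cart top); axes as the cart's, -x points out of the front. Moves with the drawer.
- colander: Green plastic colander, 184 mm across the rim, 85 mm tall, at the back of the cart top. Origin: centre of the underside. Leave it alone.
- bowl: Glass bowl, 140 mm across, 60 mm tall, on the far front part of the cart top. Origin: centre of the underside. Leave it alone.
- mug_low: White ceramic mug, 82 mm across plus its handle, 80 mm tall, at the back of the cart top, towards the robot. Origin: centre of the underside. Leave it alone.
- mug_top: Blue ceramic mug of the same size standing on the rim of the white mug; its rim is 160 mm above the cart top. Leave it alone.

How it is judged:
On the way, in this order (a step that is already met when the one before it is completed fails the run):
1. the lighter tin has been lifted at least 10 mm clear of the cart top while the heavier one stands there (so each tin is felt, the heavier one at the latest when it is carried to the drawer) (((z of tin_a in the frame of cart above 0.01 m and z of tin_b in the frame of cart between -0.004 and 0.004 m and contact force between tin_b and cart above 3.4 N) or (z of tin_b in the frame of cart above 0.01 m and z of tin_a in the frame of cart between -0.004 and 0.004 m and contact force between tin_a and cart above 3.4 N))), for 0.2 s.
2. the heavier tin stands fully down in the well, the drawer still open (((z of tin_a in the frame of well below 0.004 m and horizontal distance between tin_a and well below 0.006 m and angle between tin_a's own z axis and vertical below 0.06 rad and contact force between tin_a and cart above 3.4 N) or (z of tin_b in the frame of well below 0.004 m and horizontal distance between tin_b and well below 0.006 m and angle between tin_b's own z axis and vertical below 0.06 rad and contact force between tin_b and cart above 3.4 N)) and value of joint drawer above 0.1 m), for 0.2 s.
At the end, for the whole second after the job is handed in: The heavier tin stands upright (within 0.06 rad) in the well, its underside within 4 mm of the floor and within 6 mm of the centre; the drawer is shut to within 3 mm; the lighter tin stands upright and at rest on the cart top; the robot has let go of everything (((z of tin_a in the frame of well below 0.004 m and horizontal distance between tin_a and well below 0.006 m and angle between each of tin_a, tin_b's own z axis and vertical below 0.06 rad and contact force between tin_a and cart above 3.4 N and z of tin_b in the frame of cart between -0.004 and 0.004 m and contact force between tin_b and cart below 3.4 N and linear speed of each of tin_b, tin_a below 0.01 m/s) or (z of tin_b in the frame of well below 0.004 m and horizontal distance between tin_b and well below 0.006 m and angle between each of tin_b, tin_a's own z axis and vertical below 0.06 rad and contact force between tin_b and cart above 3.4 N and z of tin_a in the frame of cart between -0.004 and 0.004 m and contact force between tin_a and cart below 3.4 N and linear speed of each of tin_a, tin_b below 0.01 m/s)) and value of joint drawer below 0.003 m); the robot touches nothing.
It fails at once if a tin is dropped, or slammed along with the drawer: it moves faster than 0.3 m/s without being held by the fingers ((contact force between tin_a and the fingers below 0.1 N and linear speed of tin_a above 0.3 m/s) or (contact force between tin_b and the fingers below 0.1 N and linear speed of tin_b above 0.3 m/s)).
It fails at once if a tin is set down or jammed in with a peak over 100 N (contact force between any of tin_a, tin_b and cart above 100 N).
It fails at once if the robot pushes the cart or its drawer with a peak over 50 N (contact force between any of the fingers, the arm and cart above 50 N).
It fails at once if a mug, the bowl or the colander is shifted by more than 20 mm (distance of any of mug_low, mug_top, bowl, colander from where it was at the start of the episode above 0.02 m).
It also fails if it takes over 72 s, if anything falls off the work surface, if the arm or the gripper's body presses on something with over 40 N, if the wrist force passes 120 N, or if a joint passes its speed limit or range.

## Working session

There is one attempt and no reset: what is moved stays moved. The work goes in short steps, Python scripts to look and compute and a tool call to move; the robot and the scene stay as the last step left them, time stands still between calls to the robot, and variables do not carry over. Pictures are saved under pics/ and viewed, about 8 in all and at most 12, crops included, and the job is handed in when it is done.

Besides the shell and the picture viewer there is one more tool, called after "Emit:" by a JSON object that holds its "op" and its "data", one argument or row to a line. arm_command: Moves the arm, as the interface text tells. Shift numbers are shares of 0.15 m and turn numbers shares of pi/2 rad, none past 1 either way. Its arguments: {"type":"object","properties":{"slide":{"type":"array"},"twist":{"type":"array"},"hand":{"type":"number"},"grip_force":{"type":"number"}},"required":["slide","twist"]}

```bash
mkdir -p pics
cat > h.py <<'E'
import numpy as np, cv2, pickle
from station import get_obs, imaging, job
def cap(name, fn):
    c=imaging.capture(name); cv2.imwrite(f'pics/{fn}.png', c['color'][:,:,::-1]); pickle.dump(c,open(f'pics/{fn}.pkl','wb')); return c
def slopes(c,uv):
    K=c['intrinsics']; uv=np.asarray(uv,float).reshape(-1,1,2)
    return cv2.undistortPoints(uv,K,np.array([c['k1'],0,0,0,0.])).reshape(-1,2)
def ray(c,uv,z):
    s=slopes(c,uv); d=np.c_[s,np.ones(len(s))]@c['R']; o=-c['R'].T@c['t']
    return o+d*((z-o[2])/d[:,2])[:,None]
def cloud(c):
    h,w=c['depth'].shape; u,v=np.meshgrid(np.arange(w),np.arange(h))
    s=slopes(c,np.c_[u.ravel(),v.ravel()]); d=np.c_[s,np.ones(len(s))]*c['depth'].reshape(-1,1)
    return ((d-c['t'])@c['R']).reshape(h,w,3)
E
python3 - <<'E'
from h import *
ims=[]
for n in ['scene','side','wrist']:
    c=cap(n,n+'0'); ims.append(c['color']); print(n,c['intrinsics'].round(1).tolist(),c['k1'],(-c['R'].T@c['t']).round(3),c['R'][2].round(2))
print(get_obs())
cv2.imwrite('pics/a.png',cv2.resize(np.vstack([np.hstack(ims[:2]),np.hstack([ims[2],ims[2]*0])])[:,:,::-1],(800,600)))
E
```

```text
scene [[483.9, 0.0, 259.6], [0.0, 483.9, 194.2], [0.0, 0.0, 1.0]] -0.06380536458586449 [1.327 0.049 0.875] [-0.7  -0.19 -0.69]
side [[349.6, 0.0, 254.3], [0.0, 349.6, 191.6], [0.0, 0.0, 1.0]] 0.016654195001843227 [ 1.124 -0.526  0.658] [-0.65  0.48 -0.59]
wrist [[342.6, 0.0, 255.6], [0.0, 342.6, 195.0], [0.0, 0.0, 1.0]] -0.036643305616364814 [0.649 0.084 0.375] [-0.   -0.32 -0.95]
{'clock': 0.15, 'joints': array([-4.65720576e-02,  4.80678441e-01,  1.59672923e+00,  4.09010641e-05,
        1.06509181e+00, -4.66216445e-02]), 'joint_velocities': array([-0.00053052, -0.0019659 , -0.00200368,  0.00190541, -0.00184186,
       -0.00068595]), 'effort': array([-4.27572886e-04, -9.51149726e+01, -4.30458927e+01, -2.65440685e-04,
        8.19593843e-03, -1.37463962e-04]), 'position': array([6.49699383e-01, 6.61852536e-05, 2.38825839e-01]), 'tool_rot': array([-2.22091725e+00, -2.22098334e+00,  9.17484389e-04]), 'wrist_force': array([0.67105815, 0.28236873, 0.92526735]), 'ft_torque': array([-0.02683638,  0.01890596, -0.01200238]), 'gripper_width': 0.08530920474606057}
```

View pics/a.png

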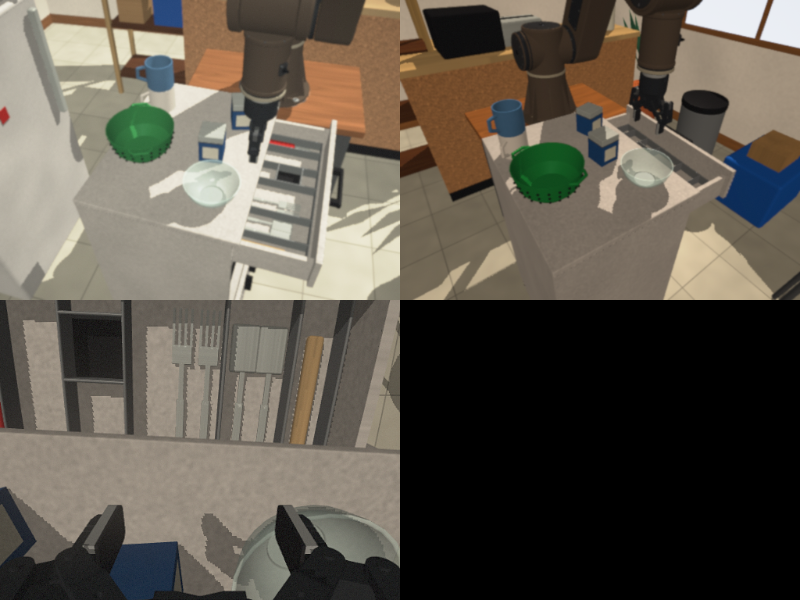

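Picture 1: the scene view shows the colander and mugs at the back, with two blue tins near (212,142) and (240,112) of the collage. The bowl is in front. The wrist view has the black well at collage (97,347) and a tin at (145,570). The cart is slightly rotated. Next I measure tins, well and cart.

Run:
```python
from h import *
for n in ['scene0','side0','wrist0']:
    c=pickle.load(open(f'pics/{n}.pkl','rb')); P=cloud(c); ok=c['depth']>0
    hsv=cv2.cvtColor(c['color'],cv2.COLOR_RGB2HSV)
    # lids: points at z ~0.24 in the cart area
    m=(ok&(abs(P[...,2]-0.24)<0.006)&(P[...,0]>.4)&(P[...,0]<1)&(abs(P[...,1])<.25)).astype(np.uint8)
    m=cv2.morphologyEx(m,cv2.MORPH_OPEN,np.ones((3,3)))
    k,lab,st,_=cv2.connectedComponentsWithStats(m)
    for i in range(1,k):
        if st[i,4]<80: continue
        q=P[lab==i]; r=cv2.minAreaRect((q[:,:2]*1000).astype(np.float32))
        print(n,'lid px',st[i].tolist(),'mean',q.mean(0).round(3),'rect',np.round(r[0],1),np.round(r[1],1),round(r[2],1))
    # cart top
    t=ok&(abs(P[...,2]-0.15)<0.006); q=P[t]; print(n,'top z',np.median(q[:,2]).round(4),q.min(0).round(3),q.max(0).round(3))
    # dark lining floor z=.023
    f=ok&(abs(P[...,2]-0.023)<0.008)&(hsv[...,2]<60); q=P[f]
    if len(q)>50: print(n,'well floor',len(q),np.median(q,0).round(3),np.percentile(q,[2,98],axis=0).round(3).tolist())
# cart front edge from wrist: last top point per column
c=pickle.load(open('pics/wrist0.pkl','rb'));P=cloud(c);e=[]
for u in range(10,500,5):
    col=np.where((abs(P[:,u,2]-.15)<.008)&(c['depth'][:,u]>0))[0]
    if len(col): e.append((u,col.min()))
e=np.array(e); X=ray(c,e,.15); X=X[abs(X[:,1]-np.median(X[:,1]))<.03]
p=np.polyfit(X[:,0],X[:,1],1); print('edge slope',p, np.std(np.polyval(p,X[:,0])-X[:,1]))
```

```text
scene0 lid px [297, 119, 16, 17, 250] mean [ 0.451 -0.08   0.237] rect [450.5 -79.4] [65.6 33.8] 11.2
scene0 lid px [254, 155, 35, 24, 666] mean [ 0.601 -0.12   0.237] rect [ 598.9 -119.9] [67.  63.8] 3.7
scene0 top z 0.1477 [-0.524 -0.884  0.144] [0.863 0.508 0.156]
scene0 well floor 262 [0.512 0.101 0.021] [[0.496, 0.07, 0.017], [0.528, 0.131, 0.024]]
side0 lid px [226, 131, 33, 17, 332] mean [ 0.45  -0.07   0.239] rect [446.3 -67.4] [64.7 65.2] 15.8
side0 lid px [241, 161, 39, 22, 503] mean [ 0.602 -0.125  0.239] rect [ 599.1 -121.6] [66.2 64.3] 4.3
side0 top z 0.1499 [-1.814 -0.542  0.144] [0.863 1.631 0.156]
side0 well floor 157 [ 0.047 -0.084  0.024] [[-0.045, -0.12, 0.015], [0.096, 0.111, 0.031]]
wrist0 top z 0.151 [ 0.46  -0.158  0.144] [0.856 0.026 0.156]
wrist0 well floor 6228 [0.519 0.099 0.025] [[0.41, 0.01, 0.023], [0.811, 0.146, 0.031]]
edge slope [-0.05795643  0.05545459] 0.00034026105380583426
```

Run:
```python
from h import *
for n in ['scene0','side0']:
    c=pickle.load(open(f'pics/{n}.pkl','rb')); P=cloud(c); ok=(c['depth']>0)&(P[...,0]>.3)&(P[...,0]<1)&(abs(P[...,1])<.35)&(P[...,2]>.155)
    hsv=cv2.cvtColor(c['color'],cv2.COLOR_RGB2HSV); H,S,V=cv2.split(hsv)
    ms={'green':ok&(H>45)&(H<85)&(S>120),'mugs':ok&(P[...,0]<.56)&(P[...,1]<-.13)&(P[...,2]<.32),'bowl':ok&(P[...,0]>.66)&(P[...,1]>-.15)&(P[...,2]<.22)&(S<100),'blue':ok&(H>95)&(H<125)&(S>130)}
    for k,m in ms.items():
        q=P[m]
        if len(q): print(n,k,len(q),np.percentile(q,[2,50,98],axis=0).round(3).tolist())
c=pickle.load(open('pics/wrist0.pkl','rb')); P=cloud(c); ok=c['depth']>0
# black well patch around (125,60) in wrist pixels
hsv=cv2.cvtColor(c['color'],cv2.COLOR_RGB2HSV)
m=(ok&(hsv[...,2]<45)&(abs(P[...,2]-.024)<.01)&(abs(P[...,0]-.512)<.06)&(abs(P[...,1]-.1)<.06)).astype(np.uint8)
m=cv2.morphologyEx(m,cv2.MORPH_OPEN,np.ones((5,5)))
k,l,s,_=cv2.connectedComponentsWithStats(m); i=1+s[1:,4].argmax(); q=P[l==i]
print('well',s[i],cv2.minAreaRect((q[:,:2]*1000).astype(np.float32)),q.mean(0))
```

```text
scene0 green 2462 [[0.537, -0.348, 0.157], [0.566, -0.292, 0.202], [0.723, -0.228, 0.233]]
scene0 mugs 3160 [[0.38, -0.348, 0.165], [0.457, -0.311, 0.225], [0.558, -0.266, 0.307]]
scene0 bowl 3023 [[0.681, -0.147, 0.156], [0.715, -0.092, 0.183], [0.811, -0.025, 0.208]]
scene0 blue 190 [[0.476, -0.145, 0.158], [0.627, -0.089, 0.202], [0.633, -0.063, 0.214]]
side0 green 3720 [[0.537, -0.347, 0.156], [0.576, -0.284, 0.199], [0.721, -0.228, 0.235]]
side0 mugs 3051 [[0.381, -0.348, 0.172], [0.459, -0.317, 0.228], [0.559, -0.264, 0.309]]
side0 bowl 2481 [[0.681, -0.147, 0.156], [0.727, -0.064, 0.186], [0.81, -0.025, 0.21]]
side0 blue 850 [[0.429, -0.155, 0.156], [0.584, -0.135, 0.19], [0.632, -0.056, 0.216]]
well [  92   23   64   77 4530] ((522.3076171875, 98.85272979736328), (68.11891174316406, 60.71289825439453), 86.44657897949219) [0.52208127 0.10077549 0.02499542]
```

Emit:
{"op": "arm_command", "data": {
  "slide": [
    [0, -0.15, 0],
    [-0.3, -0.3, -0.1],
    [-0.6, -0.4, -0.1],
    [-0.65, -0.4, -0.1],
    [-0.65, -0.4, -0.1],
    [-0.65, -0.4, -0.1]
  ],
  "twist": [0, -0.02, -0.04, -0.04, -0.04, -0.04],
  "hand": 1
}}

```text
clock: 0.65
position: [0.5894, -0.0986, 0.254]
tool_rot: [-2.153, -2.287, 0.001]
wrist_force: [0.1, 1.1, -0.6]
gripper_width: 0.0849
```

Emit:
{"op": "arm_command", "data": {
  "slide": [
    [-0.157, 0.061, 0],
    [-0.157, 0.061, 0],
    [-0.157, 0.061, 0.15],
    [-0.157, 0.061, 0.3],
    [-0.157, 0.061, 0.307],
    [-0.157, 0.061, 0.307],
    [-0.157, 0.061, 0.307]
  ],
  "twist": [-0.006, -0.006, -0.006, -0.006, -0.006, -0.006, -0.006]
}}

```text
clock: 1.23
position: [0.6003, -0.121, 0.2086]
tool_rot: [-2.141, -2.298, 0.001]
wrist_force: [-0.9, 0.1, 0.1]
gripper_width: 0.0851
```

Run:
```python
from h import *
a=cap('scene','s1')['color'];b=cap('side','d1')['color']
cv2.imwrite('pics/b.png',np.hstack([cv2.resize(a[80:260,180:420],(400,300)),cv2.resize(b[80:260,150:390],(400,300))])[:,:,::-1])
```

```text
(no output)
```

View pics/b.png

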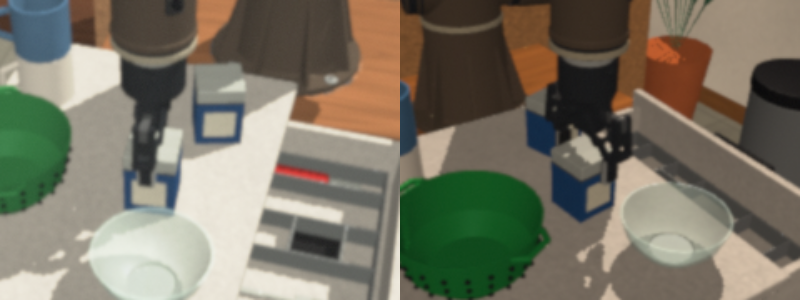

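Picture 2: the fingers straddle the far tin, centred on it at (150,165) and (585,170) of the collage. Next I close and lift.

Emit:
{"op": "arm_command", "data": {
  "slide": [
    [0, 0, 0],
    [0, 0, 0],
    [0, 0, 0],
    [0, 0, 0],
    [0, 0, 0],
    [0, 0, 0],
    [0, 0, 0],
    [0, 0, 0]
  ],
  "twist": [0, 0, 0, 0, 0, 0, 0, 0],
  "hand": 0,
  "grip_force": 40
}}

```text
clock: 2.0
position: [0.6012, -0.1213, 0.2104]
tool_rot: [2.141, 2.297, 0.002]
wrist_force: [-2.0, 1.3, 8.4]
gripper_width: 0.0633
```

Emit:
{"op": "arm_command", "data": {
  "slide": [
    [0, 0, -0.05],
    [0, 0, -0.12],
    [0, 0, -0.2],
    [0, 0, -0.24],
    [0, 0, -0.24],
    [0, 0, -0.24],
    [0, 0, -0.24],
    [0, 0, -0.24],
    [0, 0, -0.24]
  ],
  "twist": [0, 0, 0, 0, 0, 0, 0, 0, 0]
}}

```text
clock: 2.75
position: [0.6008, -0.1212, 0.2459]
tool_rot: [2.141, 2.297, 0.001]
wrist_force: [0.7, -0.5, -0.8]
gripper_width: 0.0634
```

Run:
```python
from h import *
for i in range(4):
    o=get_obs(); print(o['clock'],o['wrist_force'],o['gripper_width'],o['position'],o['effort'][1:3]); c=cap('side','d2')
```

```text
2.75 [ 0.66208456 -0.47158339 -0.80171899] 0.06340766369670187 [ 0.60078165 -0.12123679  0.24586729] [-89.89116669 -43.16949248]
2.8 [ 0.67502131 -0.64499659 -2.07823079] 0.06359037557626131 [ 0.60081688 -0.12125866  0.24589105] [-89.73645687 -43.10839176]
2.85 [ 0.21513493  1.03409514 -2.9739367 ] 0.06346106844306823 [ 0.60088703 -0.12127323  0.24599333] [-89.62655067 -43.07992101]
2.9 [ 0.65602733 -0.38328982 -1.86531965] 0.06303783124841472 [ 0.60092197 -0.12127282  0.24606254] [-89.55218554 -43.07130575]
```

Run:
```python
from h import *
c=cap('side','d3');P=cloud(c);m=(c['depth']>0)&(abs(P[...,0]-.6)<.04)&(abs(P[...,1]+.12)<.045)&(P[...,2]>.2)&(P[...,2]<.30)
print(np.histogram(P[m][:,2],bins=np.arange(.2,.3,.01)))
F=[]
for i in range(8): imaging.capture('side'); F.append(get_obs()['wrist_force'])
print(np.mean(F,0),np.std(F,0))
```

```text
(array([138, 149, 148, 146, 127, 126, 119, 388,  49]), array([0.2 , 0.21, 0.22, 0.23, 0.24, 0.25, 0.26, 0.27, 0.28, 0.29]))
[ 0.01900354  0.00563535 -2.03632619] [0.49791269 0.59575044 0.42455393]
```

Emit:
{"op": "arm_command", "data": {
  "slide": [
    [0, 0, 0.06],
    [0, 0, 0.12],
    [0, 0, 0.17],
    [0, 0, 0.2],
    [0, 0, 0.21],
    [0, 0, 0.22],
    [0, 0, 0.225],
    [0, 0, 0.23],
    [0, 0, 0.235],
    [0, 0, 0.238],
    [0, 0, 0.238],
    [0, 0, 0.238]
  ],
  "twist": [0, 0, 0, 0, 0, 0, 0, 0, 0, 0, 0, 0]
}}

```text
clock: 4.4
position: [0.6012, -0.1213, 0.2109]
tool_rot: [2.141, 2.296, 0.002]
wrist_force: [0.3, -0.1, -2.0]
gripper_width: 0.0632
```

The lid rose to 0.27–0.28 m with 2.04 ± 0.15 N of load. That is about 0.21 kg, so this is the lighter tin. I lower it the last bit until contact.

Emit:
{"op": "arm_command", "data": {
  "slide": [
    [0, 0, 0.005],
    [0, 0, 0.009],
    [0, 0, 0.013],
    [0, 0, 0.013],
    [0, 0, 0.013],
    [0, 0, 0.013]
  ],
  "twist": [0, 0, 0, 0, 0, 0]
}}

```text
clock: 4.9
position: [0.6014, -0.1214, 0.2104]
tool_rot: [2.14, 2.296, 0.003]
wrist_force: [-6.1, 1.2, 20.5]
gripper_width: 0.0635
```

Emit:
{"op": "arm_command", "data": {
  "slide": [
    [0, 0, 0],
    [0, 0, 0],
    [0, 0, 0],
    [0, 0, 0],
    [0, 0, 0],
    [0, 0, 0]
  ],
  "twist": [0, 0, 0, 0, 0, 0],
  "hand": 1
}}

```text
clock: 5.4
position: [0.6013, -0.1214, 0.2102]
tool_rot: [2.14, 2.296, 0.003]
wrist_force: [0.0, -0.1, -0.4]
gripper_width: 0.0856
```

Emit:
{"op": "arm_command", "data": {
  "slide": [
    [0, 0, -0.1],
    [0, 0, -0.3],
    [0, 0, -0.5],
    [0, 0, -0.6],
    [0, 0, -0.6],
    [0, 0, -0.6]
  ],
  "twist": [0, 0, 0, 0, 0, 0]
}}

```text
clock: 5.9
position: [0.6013, -0.1214, 0.3009]
tool_rot: [2.139, 2.295, 0.004]
wrist_force: [-0.3, -0.2, -1.0]
gripper_width: 0.0852
```

Run:
```python
from h import *
for n in ['scene','side','wrist']:
    c=cap(n,n+'2'); P=cloud(c); ok=c['depth']>0
    m=(ok&(abs(P[...,2]-0.24)<0.006)&(P[...,0]>.38)&(P[...,0]<.66)&(abs(P[...,1])<.2)).astype(np.uint8)
    m=cv2.morphologyEx(m,cv2.MORPH_OPEN,np.ones((3,3)))
    k,lab,st,_=cv2.connectedComponentsWithStats(m)
    for i in range(1,k):
        if st[i,4]<80: continue
        q=P[lab==i]; r=cv2.minAreaRect((q[:,:2]*1000).astype(np.float32))
        print(n,st[i].tolist(),'mean',q.mean(0).round(3),'rect',np.round(r[0],1),np.round(r[1],1),round(r[2],1))
print(get_obs()['position'])
```

```text
scene [297, 118, 31, 19, 502] mean [ 0.447 -0.065  0.237] rect [445.3 -65.6] [68.5 64.6] 17.2
scene [254, 156, 35, 25, 676] mean [ 0.605 -0.119  0.237] rect [ 602.7 -119.5] [67.9 64. ] 5.3
side [227, 131, 32, 16, 285] mean [ 0.451 -0.072  0.239] rect [446.3 -67.1] [65.2 63.4] 13.7
side [243, 162, 38, 22, 503] mean [ 0.606 -0.125  0.239] rect [ 602.6 -121.2] [65.2 65.7] 4.8
wrist [0, 43, 64, 126, 5451] mean [ 0.465 -0.064  0.241] rect [456.1 -62.4] [39.8 64. ] 15.1
wrist [203, 167, 108, 98, 10031] mean [ 0.6   -0.118  0.241] rect [ 600.5 -120. ] [64.2 63.7] 4.0
[ 0.60042294 -0.12113561  0.299003  ]
```

Emit:
{"op": "arm_command", "data": {
  "slide": [
    [0.1, -0.25, 0],
    [0.2, -0.5, 0],
    [0.3, -0.75, 0],
    [0.438, -0.994, 0],
    [0.438, -0.994, 0],
    [0.438, -0.994, 0],
    [0.438, -0.994, 0]
  ],
  "twist": [-0.03, -0.06, -0.09, -0.124, -0.124, -0.124, -0.124]
}}

```text
clock: 6.63
position: [0.4474, -0.0661, 0.2986]
tool_rot: [1.908, 2.494, 0.001]
wrist_force: [-0.1, -0.3, -0.9]
gripper_width: 0.0849
```

```bash
cat >> h.py <<'E'
def lids(c,z,x,y,tol=.006):
    P=cloud(c); m=((c['depth']>0)&(abs(P[...,2]-z)<tol)&(abs(P[...,0]-x)<.06)&(abs(P[...,1]-y)<.06)).astype(np.uint8)
    m=cv2.morphologyEx(m,cv2.MORPH_OPEN,np.ones((3,3))); k,l,s,_=cv2.connectedComponentsWithStats(m)
    i=1+s[1:,4].argmax(); r=cv2.minAreaRect((P[l==i][:,:2]*1000).astype(np.float32)); return s[i].tolist(),P[l==i].mean(0).round(4),[np.round(v,1) for v in r]
def state():
    o=get_obs(); r=cv2.Rodrigues(o['tool_rot'])[0]; print('t',round(o['clock'],2),'p',o['position'].round(4),'yaw',round(np.degrees(np.arctan2(r[1,1],r[0,1])),2),'zaxis',r[:,2].round(3),'F',o['wrist_force'].round(1),'w',round(o['gripper_width'],4)); return o
E
python3 - <<'E'
from h import *
c=cap('wrist','w3'); print(lids(c,.24,.447,-.066)); state()
E
```

```text
([196, 166, 109, 99, 10166], array([ 0.4425, -0.063 ,  0.2409]), [array([443.1, -65.5]), array([64.4, 64.5]), np.float64(15.2)])
t 6.68 p [ 0.4479 -0.0663  0.2986] yaw 15.17 zaxis [ 0.002 -0.    -1.   ] F [ 0.5 -0.4  0.4] w 0.0853
```

Emit:
{"op": "arm_command", "data": {
  "slide": [
    [0.003, -0.023, 0.1],
    [0.003, -0.023, 0.3],
    [0.003, -0.023, 0.5],
    [0.003, -0.023, 0.577],
    [0.003, -0.023, 0.577],
    [0.003, -0.023, 0.577]
  ],
  "twist": [0, 0, 0, 0, 0, 0]
}}

```text
clock: 7.18
position: [0.4451, -0.0671, 0.2115]
tool_rot: [1.909, 2.495, -0.0]
wrist_force: [0.1, 0.0, 0.9]
gripper_width: 0.0854
```

Emit:
{"op": "arm_command", "data": {
  "slide": [
    [0, 0, 0],
    [0, 0, 0],
    [0, 0, 0],
    [0, 0, 0],
    [0, 0, 0],
    [0, 0, 0],
    [0, 0, 0]
  ],
  "twist": [0, 0, 0, 0, 0, 0, 0],
  "hand": 0,
  "grip_force": 50
}}

```text
clock: 7.77
position: [0.4459, -0.0675, 0.2125]
tool_rot: [1.908, 2.493, 0.001]
wrist_force: [-0.8, -2.6, 6.3]
gripper_width: 0.0634
```

Emit:
{"op": "arm_command", "data": {
  "slide": [
    [0, 0, -0.05],
    [0, 0, -0.12],
    [0, 0, -0.2],
    [0, 0, -0.24],
    [0, 0, -0.24],
    [0, 0, -0.24],
    [0, 0, -0.24],
    [0, 0, -0.24]
  ],
  "twist": [0, 0, 0, 0, 0, 0, 0, 0]
}}

```text
clock: 8.43
position: [0.4455, -0.0673, 0.248]
tool_rot: [1.909, 2.493, 0.001]
wrist_force: [0.4, 0.5, -4.1]
gripper_width: 0.0634
```

Run:
```python
from h import *
F=[]
for i in range(6): c=imaging.capture('wrist'); F.append(get_obs()['wrist_force'])
print(np.mean(F,0),np.std(F,0)); o=state()
c=cap('wrist','w4'); print(lids(c,.277,*o['position'][:2],tol=.01)); P=cloud(c)
```

```text
[ 0.06552759 -0.01819564 -4.60933272] [0.37622677 0.48270359 0.52078253]
t 8.73 p [ 0.4458 -0.0674  0.2483] yaw 15.14 zaxis [ 0.002 -0.001 -1.   ] F [-0.3 -0.7 -5.4] w 0.0636
([133, 219, 246, 153, 28217], array([ 0.443 , -0.0603,  0.2767]), [array([444.3, -65.3]), array([90.7, 65.4]), np.float64(15.0)])
```

Load is 4.6 N, about 0.47 kg, so this is the heavier tin. I move beside the well with the wrist camera directly over it.

Emit:
{"op": "arm_command", "data": {
  "slide": [
    [0, 0.05, -0.13],
    [0.1, 0.15, -0.13],
    [0.2, 0.3, -0.13],
    [0.3, 0.45, -0.13],
    [0.4, 0.55, -0.13],
    [0.442, 0.597, -0.13],
    [0.442, 0.597, -0.13],
    [0.442, 0.597, -0.13],
    [0.442, 0.597, -0.13],
    [0.442, 0.597, -0.13]
  ],
  "twist": [0, 0.05, 0.1, 0.15, 0.2, 0.205, 0.205, 0.205, 0.205, 0.205]
}}

```text
clock: 9.62
position: [0.5143, 0.0193, 0.2679]
tool_rot: [2.283, 2.155, 0.001]
wrist_force: [-0.3, 0.5, -4.1]
gripper_width: 0.0633
```

Run:
```python
from h import *
o=state(); c=cap('wrist','w5'); P=cloud(c); p=o['position']
print(lids(c,p[2]+.0275,*p[:2],tol=.008))
hsv=cv2.cvtColor(c['color'],cv2.COLOR_RGB2HSV)
for z,t in ((.024,.008),):
    m=((c['depth']>0)&(abs(P[...,2]-z)<t)&(abs(P[...,0]-.52)<.05)&(abs(P[...,1]-.1)<.06)&(hsv[...,2]<45)).astype(np.uint8)
    m=cv2.morphologyEx(m,cv2.MORPH_OPEN,np.ones((9,9))); k,l,s,_=cv2.connectedComponentsWithStats(m); i=1+s[1:,4].argmax()
    q=P[l==i]; print('floor',s[i].tolist(),cv2.minAreaRect((q[:,:2]*1000).astype(np.float32)),np.median(q,0),'cam',(-c['R'].T@c['t']).round(3))
cv2.imwrite('pics/c.png',c['color'][:,:,::-1])
```

```text
t 9.62 p [0.5143 0.0193 0.2679] yaw -3.3 zaxis [ 0.002 -0.001 -1.   ] F [-0.3  0.5 -4.1] w 0.0633
([133, 220, 246, 152, 27196], array([0.514 , 0.0265, 0.2962]), [array([513.7,  21.5]), array([65.2, 91. ]), np.float64(86.8)])
floor [255, 48, 24, 17, 309] ((531.2344360351562, 123.82062530517578), (15.670387268066406, 23.875930786132812), 87.22887420654297) [0.53065504 0.12440437 0.02481838] cam [0.518 0.103 0.404]
```

View pics/c.png

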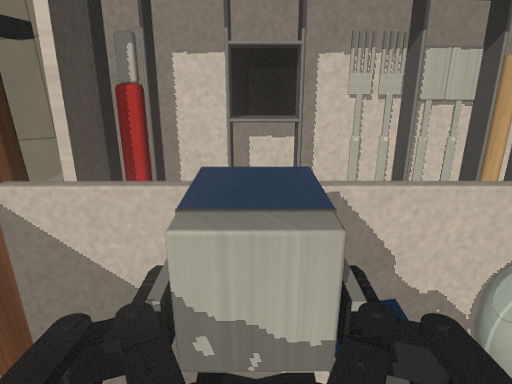

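Picture 3: the well is seen from above, its rim from about (229,42) to (301,121), with the floor black inside. The held tin's lid spans rows 232–370, cols 170–342. Next I fit the rim lines and cross-check the position.

Run:
```python
from h import *
c=pickle.load(open('pics/w5.pkl','rb')); g=cv2.cvtColor(c['color'],cv2.COLOR_RGB2GRAY).astype(int)
print('row84',g[80:88,218:312].mean(0).astype(int).tolist())
print('col265',g[34:130,255:275].mean(1).astype(int).tolist())
print('lid col',g[200:245,225:285].mean(1).astype(int).tolist())
print('lid row250', g[248:253,160:185].mean(0).astype(int).tolist(), g[248:253,328:352].mean(0).astype(int).tolist())
P=cloud(c); print('z col265',P[30:130:3,265,2].round(3).tolist()); print('z row84',P[84,216:314:3,2].round(3).tolist())
```

```text
row84 [164, 162, 163, 165, 168, 169, 173, 148, 115, 114, 99, 70, 58, 56, 48, 45, 45, 43, 43, 44, 43, 43, 43, 42, 41, 41, 42, 40, 41, 39, 41, 46, 44, 44, 45, 41, 45, 45, 42, 44, 43, 42, 43, 41, 42, 42, 42, 43, 40, 40, 43, 40, 42, 42, 41, 40, 41, 42, 41, 41, 42, 41, 39, 43, 42, 40, 43, 43, 43, 42, 43, 41, 44, 45, 44, 44, 44, 46, 59, 71, 71, 71, 104, 117, 102, 82, 106, 109, 108, 111, 111, 113, 113, 114]
col265 [110, 110, 110, 111, 112, 112, 112, 115, 116, 96, 71, 51, 52, 49, 39, 37, 36, 36, 37, 35, 36, 37, 36, 36, 36, 35, 37, 35, 37, 36, 37, 35, 37, 35, 40, 42, 42, 42, 41, 42, 43, 42, 41, 42, 43, 42, 41, 41, 43, 41, 43, 43, 42, 42, 42, 42, 44, 42, 42, 42, 42, 43, 42, 44, 43, 42, 45, 44, 45, 43, 44, 45, 44, 44, 45, 44, 45, 45, 46, 43, 46, 63, 81, 77, 90, 119, 118, 87, 92, 114, 112, 111, 111, 111, 112, 111]
lid col [56, 56, 56, 56, 56, 56, 57, 56, 59, 68, 75, 89, 103, 108, 107, 107, 108, 108, 108, 109, 109, 110, 110, 110, 111, 111, 111, 111, 112, 119, 133, 152, 161, 161, 159, 154, 150, 149, 150, 149, 150, 150, 150, 150, 150]
lid row250 [161, 158, 158, 158, 159, 161, 152, 149, 153, 155, 156, 155, 154, 151, 151, 152, 151, 152, 152, 153, 154, 153, 152, 153, 153] [149, 151, 150, 149, 150, 150, 149, 150, 150, 149, 152, 151, 148, 148, 137, 125, 110, 95, 114, 111, 110, 108, 110, 110]
z col265 [0.024, 0.026, 0.024, 0.024, 0.056, 0.057, 0.027, 0.025, 0.024, 0.025, 0.023, 0.025, 0.025, 0.025, 0.026, 0.025, 0.024, 0.024, 0.025, 0.024, 0.025, 0.024, 0.025, 0.024, 0.025, 0.024, 0.026, 0.024, 0.025, 0.043, 0.056, 0.025, 0.026, 0.025]
z row84 [0.025, 0.024, 0.023, 0.024, 0.056, 0.028, 0.024, 0.023, 0.024, 0.025, 0.025, 0.024, 0.026, 0.023, 0.404, 0.027, 0.026, 0.024, 0.404, 0.024, 0.025, 0.024, 0.026, 0.023, 0.025, 0.025, 0.025, 0.034, 0.055, 0.055, 0.024, 0.025, 0.024]
```

```bash
cat >> h.py <<'E'
def well(c,seed):
    P=cloud(c); z=P[...,2]; m=((c['depth']>0)&(z<.04)).astype(np.uint8)
    g=cv2.cvtColor(c['color'],cv2.COLOR_RGB2GRAY); m&=(g<62).astype(np.uint8)
    m=cv2.morphologyEx(m,cv2.MORPH_CLOSE,np.ones((5,5))); m=cv2.morphologyEx(m,cv2.MORPH_OPEN,np.ones((7,7)))
    l=cv2.connectedComponents(m)[1]; q=P[(l==l[seed[1],seed[0]])&(c['depth']>0)&(z<.04)]
    return len(q),[np.round(v,1) for v in cv2.minAreaRect((q[:,:2]*1000).astype(np.float32))]
E
python3 - <<'E'
from h import *
c=pickle.load(open('pics/w5.pkl','rb')); print(well(c,(265,80)))
# rim line midpoints by rays at z=.055
print(ray(c,[[227.5,84],[300.5,84],[265,43.5],[265,119.3]],.055).round(4).tolist())
c=pickle.load(open('pics/w5.pkl','rb')); P=cloud(c); z=P[...,2]
for n,s in (('x',P[78:90,215:315]),('y',P[36:130,255:275])):
    q=s.reshape(-1,3); q=q[(q[:,2]>.045)&(q[:,2]<.065)]; i=0 if n=='x' else 1
    a=q[:,i]; mid=(a.min()+a.max())/2; lo,hi=a[a<mid],a[a>mid]; print(n,'walls',lo.min(),lo.max(),hi.min(),hi.max())
# lid +y edge and x edges, at z_lid
zl=.2679+.0275; print('lid', ray(c,[[255,230.5],[343,250],[170,250]],zl).round(4).tolist())
for n in ['scene','side']:
    d=cap(n,n+'5'); P=cloud(d); g=cv2.cvtColor(d['color'],cv2.COLOR_RGB2GRAY)
    print(n,lids(d,zl,.514,.019,.006))
    m=(d['depth']>0)&(abs(P[...,2]-.024)<.008)&(g<60)&(abs(P[...,0]-.518)<.045)&(abs(P[...,1]-.1)<.045); q=P[m]
    print('well dark',len(q),np.percentile(q,[1,50,99],axis=0).round(4).tolist() if len(q) else '')
    m=(d['depth']>0)&(abs(P[...,2]-.055)<.008)&(abs(P[...,0]-.518)<.055)&(abs(P[...,1]-.1)<.055); q=P[m]
    print('rim',len(q),np.percentile(q,[2,50,98],axis=0).round(4).tolist())
E
```

```text
(4530, [array([527. ,  97.9]), array([68. , 68.7]), np.float64(86.7)])
[[0.4911, 0.0988, 0.055], [0.562, 0.0948, 0.055], [0.5293, 0.1332, 0.055], [0.5258, 0.0629, 0.055]]
x walls 0.4892263095330654 0.49297471071800186 0.5605830935237476 0.564480151079412
y walls 0.05956780927180199 0.06445015475014243 0.1312610564317131 0.13580122833205419
lid [[0.5153, 0.0527, 0.2954], [0.5461, 0.0433, 0.2954], [0.4848, 0.0469, 0.2954]]
scene ([353, 123, 15, 20, 225], array([0.5191, 0.043 , 0.2931]), [array([516.1,  42.3]), array([24.7, 66. ]), np.float64(86.8)])
well dark 260 [[0.496, 0.0699, 0.0173], [0.5123, 0.1011, 0.021], [0.5291, 0.1314, 0.0247]]
rim 307 [[0.4895, 0.048, 0.0471], [0.5314, 0.0989, 0.0508], [0.5702, 0.1509, 0.0549]]
side ([270, 112, 30, 17, 285], array([0.5165, 0.009 , 0.2952]), [array([517.4,   9.2]), array([55.2, 81.1]), np.float64(69.0)])
well dark 0 
rim 59 [[0.4944, 0.1248, 0.0475], [0.5091, 0.1338, 0.0531], [0.5693, 0.1549, 0.0563]]
```

Emit:
{"op": "arm_command", "data": {
  "slide": [
    [0.1, 0.01, 0],
    [0.25, 0.03, 0],
    [0.4, 0.05, 0],
    [0.5, 0.061, 0],
    [0.521, 0.061, 0.1],
    [0.521, 0.061, 0.25],
    [0.521, 0.061, 0.4],
    [0.521, 0.061, 0.55],
    [0.521, 0.061, 0.7],
    [0.521, 0.061, 0.8],
    [0.521, 0.061, 0.87],
    [0.521, 0.061, 0.91],
    [0.521, 0.061, 0.936],
    [0.521, 0.061, 0.936],
    [0.521, 0.061, 0.936],
    [0.521, 0.061, 0.936]
  ],
  "twist": [0, 0, 0, 0, 0, 0, 0, 0, 0, 0, 0, 0, 0, 0, 0, 0]
}}

```text
clock: 11.1
position: [0.5292, 0.0968, 0.1285]
tool_rot: [2.283, 2.154, 0.003]
wrist_force: [-0.0, -1.0, -4.4]
gripper_width: 0.0635
```

Run:
```python
from h import *
state(); c=cap('wrist','w6'); s=cap('scene','s6')
a=cv2.resize(c['color'][:260,130:400],None,fx=2,fy=2); b=cv2.resize(s['color'][90:220,270:400],None,fx=4,fy=4)[:,260:]
b=cv2.resize(s['color'][90:220,330:395],(260,520))
cv2.imwrite('pics/d.png',np.hstack([a,b])[:,:,::-1])
```

```text
t 11.1 p [0.5292 0.0968 0.1285] yaw -3.34 zaxis [ 0.004 -0.001 -1.   ] F [-0.  -1.  -4.4] w 0.0635
```

View pics/d.png

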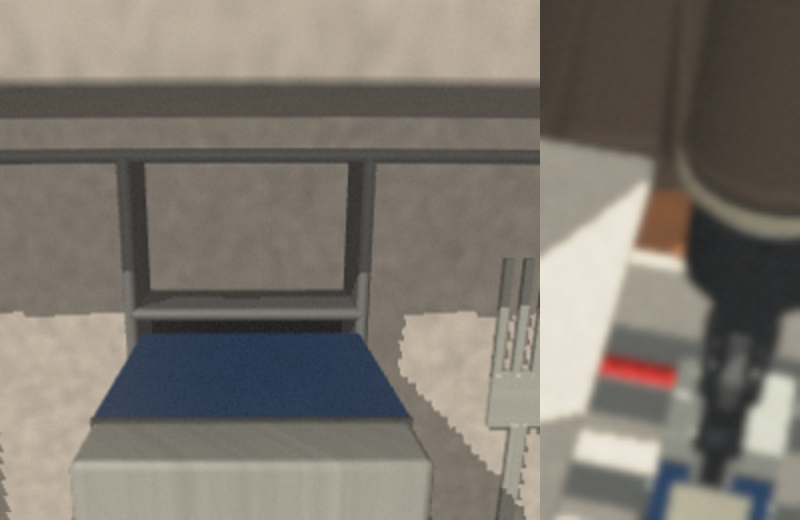

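Picture 4: the tin's bottom far edge is at crop row 333, cols 143–358. The well's rim is beyond it at rows 297–318, with side walls at cols about 130 and 362. I compute offsets by rays at close depth.

Run:
```python
from h import *
c=pickle.load(open('pics/w6.pkl','rb')); g=cv2.cvtColor(c['color'],cv2.COLOR_RGB2GRAY).astype(int); P=cloud(c)
for r in (140,150,162): print(r,'L',g[r-1:r+2,186:210].mean(0).astype(int).tolist(),'R',g[r-1:r+2,300:324].mean(0).astype(int).tolist())
print('zL',P[162,186:210,2].round(3).tolist(),'zR',P[162,300:324,2].round(3).tolist())
print('col',g[140:175,245:260].mean(1).astype(int).tolist()); print('z',P[140:175,252,2].round(3).tolist())
hsv=cv2.cvtColor(c['color'],cv2.COLOR_RGB2HSV); b=(hsv[...,0]>100)&(hsv[...,0]<125)&(hsv[...,1]>110)
for r in (168,170,175,180,190): w=np.where(b[r,130:400])[0]+130; print(r,w.min() if len(w) else 0,w.max() if len(w) else 0)
```

```text
140 L [113, 113, 116, 115, 117, 109, 114, 117, 112, 101, 85, 66, 57, 56, 58, 57, 57, 58, 52, 114, 120, 119, 121, 119] R [119, 110, 53, 52, 58, 54, 56, 56, 75, 106, 116, 117, 112, 100, 75, 108, 117, 116, 118, 118, 116, 115, 114, 116]
150 L [115, 115, 112, 115, 115, 108, 110, 116, 116, 107, 96, 75, 59, 58, 58, 63, 63, 63, 62, 69, 68, 68, 66, 66] R [82, 85, 84, 84, 83, 81, 75, 72, 97, 112, 118, 114, 104, 89, 82, 119, 117, 117, 115, 115, 114, 118, 117, 117]
162 L [176, 178, 179, 177, 175, 177, 146, 118, 115, 112, 104, 91, 71, 58, 60, 57, 59, 59, 57, 57, 45, 42, 40, 37] R [35, 56, 52, 52, 56, 54, 54, 75, 108, 115, 118, 111, 96, 73, 121, 116, 117, 120, 118, 118, 116, 116, 116, 116]
zL [0.024, 0.025, 0.025, 0.024, 0.024, 0.025, 0.024, 0.057, 0.056, 0.056, 0.056, 0.056, 0.055, 0.054, 0.049, 0.044, 0.04, 0.036, 0.031, 0.027, 0.026, 0.025, 0.025, 0.025] zR [0.025, 0.027, 0.031, 0.037, 0.041, 0.044, 0.051, 0.054, 0.056, 0.055, 0.056, 0.056, 0.056, 0.055, 0.025, 0.024, 0.024, 0.025, 0.024, 0.024, 0.025, 0.025, 0.024, 0.025]
col [117, 116, 116, 116, 104, 74, 61, 61, 61, 72, 83, 81, 82, 82, 101, 119, 127, 119, 102, 77, 45, 35, 36, 37, 37, 35, 44, 53, 56, 55, 55, 54, 56, 54, 55]
z [0.025, 0.023, 0.024, 0.023, 0.024, 0.025, 0.029, 0.032, 0.034, 0.041, 0.046, 0.049, 0.052, 0.055, 0.055, 0.056, 0.055, 0.057, 0.056, 0.055, 0.023, 0.024, 0.025, 0.024, 0.025, 0.024, 0.067, 0.07, 0.072, 0.074, 0.077, 0.079, 0.08, 0.083, 0.085]
168 216 309
170 207 310
175 206 313
180 208 316
190 213 322
```

Run:
```python
from h import *
c=pickle.load(open('pics/w6.pkl','rb')); g=c['color'].astype(int); P=cloud(c)
s=(g[...,2]-g[...,0])
for r in (168,170,172): print(r,s[r,192:212].tolist(),s[r,300:318].tolist())
z=.066
rim=ray(c,[[196,162],[310,162],[252,156.3]],.0545); print('rim',rim.round(4).tolist())
# tin side face lower edges at several rows: depth-based z
for r in (168,172): print(r,P[r,[215,255,300]].round(4).tolist())
print('bottom',ray(c,[[252,166],[201.5,167],[309.3,167]],z).round(4).tolist())
```

```text
168 [-31, -13, -7, -11, -7, -8, -5, -1, 20, 30, 28, 33, 31, 30, 35, 34, 33, 33, 35, 34] [39, 36, 36, 39, 38, 36, 33, 35, 39, 36, 25, -12, -7, -11, -21, -19, -20, -16]
170 [-32, -14, -8, -8, -9, -8, -3, 21, 34, 34, 34, 31, 32, 32, 33, 33, 37, 33, 32, 34] [36, 34, 36, 37, 36, 36, 37, 35, 34, 36, 35, 30, -6, -12, -19, -18, -18, -17]
172 [-29, -17, -10, -8, -8, -2, 22, 31, 33, 31, 32, 35, 34, 35, 31, 37, 34, 35, 33, 34] [37, 37, 42, 35, 37, 38, 34, 37, 37, 35, 37, 35, 31, -1, -20, -18, -17, -19]
rim [[0.4934, 0.1326, 0.0545], [0.5647, 0.1284, 0.0545], [0.5286, 0.1341, 0.0545]]
168 [[0.5073, 0.1325, 0.0724], [0.5303, 0.1316, 0.0741], [0.5561, 0.1299, 0.0734]]
172 [[0.5081, 0.1322, 0.0803], [0.5303, 0.1311, 0.0812], [0.5551, 0.1296, 0.0811]]
bottom [[0.5285, 0.1308, 0.066], [0.4985, 0.132, 0.066], [0.5626, 0.1282, 0.066]]
```

The tin is about +1.4 mm in x and +0.8 mm in y off the well's centre. I correct and begin the insertion slowly.

Emit:
{"op": "arm_command", "data": {
  "slide": [
    [-0.006, -0.009, 0],
    [-0.006, -0.009, 0],
    [-0.006, -0.009, 0.02],
    [-0.006, -0.009, 0.04],
    [-0.006, -0.009, 0.055],
    [-0.006, -0.009, 0.07],
    [-0.006, -0.009, 0.085],
    [-0.006, -0.009, 0.1],
    [-0.006, -0.009, 0.11],
    [-0.006, -0.009, 0.11]
  ],
  "twist": [0, 0, 0, 0, 0, 0, 0, 0, 0, 0]
}}

```text
clock: 12.03
position: [0.5275, 0.096, 0.1114]
tool_rot: [2.283, 2.154, 0.002]
wrist_force: [-0.9, 0.5, -4.6]
gripper_width: 0.0632
```

Emit:
{"op": "arm_command", "data": {
  "slide": [
    [0, 0, 0.02],
    [0, 0, 0.04],
    [0, 0, 0.06],
    [0, 0, 0.08],
    [0, 0, 0.1],
    [0, 0, 0.12],
    [0, 0, 0.135],
    [0, 0, 0.145],
    [0, 0, 0.152],
    [0, 0, 0.158],
    [0, 0, 0.16],
    [0, 0, 0.16]
  ],
  "twist": [0, 0, 0, 0, 0, 0, 0, 0, 0, 0, 0, 0]
}}

```text
clock: 13.03
position: [0.5276, 0.096, 0.0874]
tool_rot: [2.283, 2.154, 0.002]
wrist_force: [0.6, 1.2, -5.4]
gripper_width: 0.0631
```

Emit:
{"op": "arm_command", "data": {
  "slide": [
    [0, 0, 0.003],
    [0, 0, 0.006],
    [0, 0, 0.009],
    [0, 0, 0.011],
    [0, 0, 0.011],
    [0, 0, 0.011]
  ],
  "twist": [0, 0, 0, 0, 0, 0]
}}

```text
clock: 13.53
position: [0.5276, 0.096, 0.0858]
tool_rot: [2.283, 2.154, 0.003]
wrist_force: [-1.1, -0.4, -4.7]
gripper_width: 0.0628
```

Emit:
{"op": "arm_command", "data": {
  "slide": [
    [0, 0, 0.003],
    [0, 0, 0.005],
    [0, 0, 0.007],
    [0, 0, 0.007],
    [0, 0, 0.007]
  ],
  "twist": [0, 0, 0, 0, 0]
}}

```text
clock: 13.95
position: [0.5276, 0.096, 0.0855]
tool_rot: [2.283, 2.154, 0.003]
wrist_force: [-4.5, -1.1, 13.9]
gripper_width: 0.0631
```

Contact came at the predicted seat height (TCP 0.0855). I release and rise.

Emit:
{"op": "arm_command", "data": {
  "slide": [
    [0, 0, 0],
    [0, 0, 0],
    [0, 0, 0],
    [0, 0, 0],
    [0, 0, 0],
    [0, 0, 0],
    [0, 0, 0]
  ],
  "twist": [0, 0, 0, 0, 0, 0, 0],
  "hand": 1
}}

```text
clock: 14.53
position: [0.5276, 0.096, 0.0854]
tool_rot: [2.283, 2.154, 0.003]
wrist_force: [0.2, 0.2, -0.8]
gripper_width: 0.0851
```

Emit:
{"op": "arm_command", "data": {
  "slide": [
    [0, 0, -0.1],
    [0, 0, -0.3],
    [0, 0, -0.55],
    [0, 0, -0.8],
    [0, 0, -0.95],
    [0, 0, -0.95],
    [0, 0, -0.95]
  ],
  "twist": [0, 0, 0, 0, 0, 0, 0]
}}

```text
clock: 15.12
position: [0.5279, 0.0962, 0.2293]
tool_rot: [2.282, 2.153, 0.007]
wrist_force: [0.1, -0.3, 0.1]
gripper_width: 0.0853
```

Run:
```python
from h import *
state(); w=cap('wrist','w7'); P=cloud(w)
print(lids(w,.113,.527,.097,.012)); s=cap('scene','s7'); print(lids(s,.113,.527,.097,.006)); print(lids(s,.24,.601,-.121))
cv2.imwrite('pics/e.png',np.hstack([w['color'],s['color'][60:320,200:488][:, :, :].repeat(1,0)[:260]]) [:,:,::-1] if 0 else np.hstack([w['color'],cv2.resize(s['color'][60:316,220:412],(288,384))])[:,:,::-1])
```

```text
t 15.12 p [0.5279 0.0962 0.2293] yaw -3.33 zaxis [ 0.006 -0.    -1.   ] F [ 0.1 -0.3  0.1] w 0.0853
([212, 146, 85, 81, 6644], array([0.5269, 0.101 , 0.1136]), [array([526.7,  98.4]), array([63.6, 64.1]), np.float64(86.7)])
([358, 193, 31, 25, 569], array([0.5309, 0.0987, 0.1102]), [array([529.1,  98.7]), array([62.4, 68.7]), np.float64(86.5)])
([254, 156, 35, 24, 664], array([ 0.6045, -0.1195,  0.2373]), [array([ 602.7, -119.8]), array([67.1, 64.1]), np.float64(4.2)])
```

View pics/e.png

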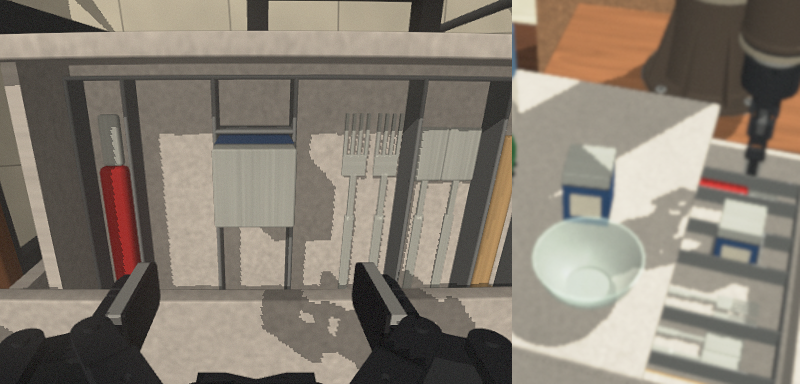

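Picture 5: the tin sits squarely in the well, lid at (254,187), height 0.1136 m against an expected 0.113. The light tin still stands. Next I close the fingers and go beyond the drawer front.

Emit:
{"op": "arm_command", "data": {
  "slide": [
    [0.2, 0.1, 0],
    [0.45, 0.2, 0],
    [0.7, 0.3, 0],
    [0.9, 0.388, 0],
    [0.9, 0.388, 0],
    [0.9, 0.388, 0]
  ],
  "twist": [0, 0, 0, 0, 0, 0],
  "hand": 0,
  "grip_force": 30
}}

```text
clock: 15.72
position: [0.5921, 0.2287, 0.2249]
tool_rot: [2.282, 2.158, -0.003]
wrist_force: [0.4, -0.6, -0.1]
gripper_width: 0.0125
```

Emit:
{"op": "arm_command", "data": {
  "slide": [
    [0.2, 0, 0],
    [0.4, 0, 0],
    [0.48, 0, 0],
    [0.48, 0, 0],
    [0.48, 0, 0]
  ],
  "twist": [0, 0, 0, 0, 0]
}}

```text
clock: 16.13
position: [0.5953, 0.2998, 0.2237]
tool_rot: [2.282, 2.159, -0.006]
wrist_force: [0.4, -0.5, -0.1]
gripper_width: 0.0
```

Run:
```python
from h import *
state(); c=cap('wrist','w8'); P=cloud(c); g=cv2.cvtColor(c['color'],cv2.COLOR_RGB2GRAY)
m=((c['depth']>0)&(abs(P[...,2]-.108)<.012)&(g<70)&(P[...,1]>.19)&(P[...,1]<.27)&(abs(P[...,0]-.6)<.12)).astype(np.uint8)
k,l,s,_=cv2.connectedComponentsWithStats(m); i=1+s[1:,4].argmax(); q=P[l==i]; print(s[i],cv2.minAreaRect((q[:,:2]*1000).astype(np.float32)),np.percentile(q,[2,98],axis=0).round(4))
f=(c['depth']>0)&(abs(P[...,2]-.128)<.006)&(abs(P[...,0]-.596)<.02); print('front top',np.percentile(P[f][:,1],[2,98]))
cv2.imwrite('pics/f.png',c['color'][:,:,::-1])
```

```text
t 16.13 p [0.5953 0.2998 0.2237] yaw -3.17 zaxis [-0.002 -0.003 -1.   ] F [ 0.4 -0.5 -0.1] w 0.0
[ 271  257   75   45 1564] ((633.5149536132812, 220.41481018066406), (35.86404800415039, 61.249088287353516), 86.5122299194336) [[0.6167 0.203  0.1019]
 [0.6619 0.2383 0.1159]]Traceback (most recent call last):
  File "<stdin>", line 5, in <module>
    return _quantile_unchecked(
        a, q, axis, out, overwrite_input, method, keepdims, weights)
    return _ureduce(a,
                    func=_quantile_ureduce_func,
    ...<5 lines>...
                    overwrite_input=overwrite_input,
                    method=method)
    r = func(a, **kwargs)
    result = _quantile(arr,
                       quantiles=q,
    ...<2 lines>...
                       out=out,
                       weights=wgt)
    slices_having_nans = np.isnan(arr[-1, ...])
                                  ~~~^^^^^^^^^
IndexError: index -1 is out of bounds for axis 0 with size 0
```

Emit:
{"op": "arm_command", "data": {
  "slide": [
    [0, 0, 0.2],
    [0, 0, 0.4],
    [0, 0, 0.6],
    [0, 0, 0.75],
    [0, 0, 0.838],
    [0, 0, 0.838],
    [-0.1, 0, 0.838],
    [-0.2, 0, 0.838],
    [-0.25, 0, 0.838],
    [-0.25, 0, 0.838],
    [-0.25, 0, 0.838]
  ],
  "twist": [0, 0, 0, 0, 0, 0, 0, 0, 0, 0, 0]
}}

```text
clock: 17.1
position: [0.5937, 0.2608, 0.0995]
tool_rot: [2.284, 2.156, -0.003]
wrist_force: [-1.1, 0.5, 0.6]
gripper_width: 0.0
```

Run:
```python
from h import *
state(); c=cap('wrist','w9'); s=cap('side','d9')
cv2.imwrite('pics/f.png',np.hstack([c['color'],cv2.resize(s['color'][60:252,230:374],(288,384))])[:,:,::-1])
```

```text
t 17.1 p [0.5937 0.2608 0.0995] yaw -3.3 zaxis [-0.001 -0.002 -1.   ] F [-1.1  0.5  0.6] w 0.0
```

View pics/f.png

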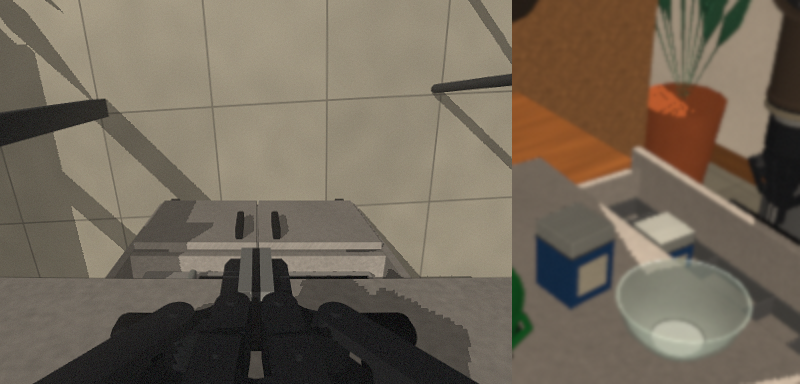

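Picture 6: the closed fingers at (256,260) stand outside the pull bar, whose ends show beside them at rows 268–280. I push gently.

Emit:
{"op": "arm_command", "data": {
  "slide": [
    [-0.02, 0, 0],
    [-0.04, 0, 0],
    [-0.06, 0, 0],
    [-0.08, 0, 0],
    [-0.11, 0, 0],
    [-0.15, 0, 0],
    [-0.2, 0, 0],
    [-0.25, 0, 0],
    [-0.3, 0, 0],
    [-0.35, 0, 0],
    [-0.4, 0, 0],
    [-0.45, 0, 0],
    [-0.5, 0, 0],
    [-0.55, 0, 0],
    [-0.6, 0, 0],
    [-0.65, 0, 0],
    [-0.7, 0, 0],
    [-0.75, 0, 0],
    [-0.79, 0, 0],
    [-0.82, 0, 0]
  ],
  "twist": [0, 0, 0, 0, 0, 0, 0, 0, 0, 0, 0, 0, 0, 0, 0, 0, 0, 0, 0, 0]
}}

```text
clock: 18.87
position: [0.5866, 0.138, 0.0995]
tool_rot: [2.283, 2.157, -0.004]
wrist_force: [-1.5, 2.0, -1.0]
gripper_width: 0.0003
```

Run:
```python
from h import *
state(); c=cap('scene','s10')
print(lids(c,.113,.522,-.02,.006)); cv2.imwrite('pics/g.png',cv2.resize(c['color'][60:320,180:460],(646,600))[:,:,::-1])
```

```text
t 18.87 p [0.5866 0.138  0.0995] yaw -3.25 zaxis [-0.001 -0.002 -1.   ] F [-1.5  2.  -1. ] w 0.0003Traceback (most recent call last):
  File "<stdin>", line 3, in <module>
  File "h.py", line 18, in lids
    i=1+s[1:,4].argmax(); r=cv2.minAreaRect((P[l==i][:,:2]*1000).astype(np.float32)); return s[i].tolist(),P[l==i].mean(0).round(4),[np.round(v,1) for v in r]
        ~~~~~~~~~~~~~~^^
ValueError: attempt to get argmax of an empty sequence
```

Emit:
{"op": "arm_command", "data": {
  "slide": [
    [-0.02, 0, 0],
    [-0.04, 0, 0],
    [-0.06, 0, 0],
    [-0.08, 0, 0],
    [-0.1, 0, 0],
    [-0.12, 0, 0],
    [-0.14, 0, 0],
    [-0.16, 0, 0],
    [-0.18, 0, 0],
    [-0.195, 0, 0],
    [-0.2, 0, 0],
    [-0.207, 0, 0],
    [-0.214, 0, 0],
    [-0.22, 0, 0],
    [-0.227, 0, 0],
    [-0.234, 0, 0],
    [-0.24, 0, 0],
    [-0.247, 0, 0],
    [-0.254, 0, 0],
    [-0.26, 0, 0]
  ],
  "twist": [0, 0, 0, 0, 0, 0, 0, 0, 0, 0, 0, 0, 0, 0, 0, 0, 0, 0, 0, 0]
}}

```text
clock: 20.58
position: [0.5843, 0.0985, 0.0995]
tool_rot: [2.283, 2.157, -0.004]
wrist_force: [0.8, 2.6, 0.1]
gripper_width: 0.0001
```

Run:
```python
from h import *
state(); c=cap('scene','s10'); cv2.imwrite('pics/g.png',cv2.resize(c['color'][60:320,180:460],(646,600))[:,:,::-1])
```

```text
t 20.58 p [0.5843 0.0985 0.0995] yaw -3.26 zaxis [-0.001 -0.003 -1.   ] F [0.8 2.6 0.1] w 0.0001
```

View pics/g.png

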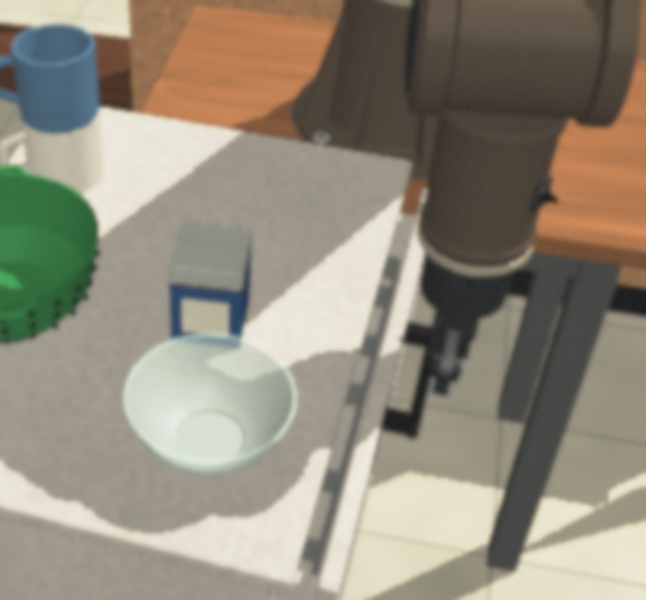

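Picture 7: the drawer is nearly shut, with a gap of about 30 mm. The tin, bowl, colander and mugs are undisturbed. I continue at 1 mm per row.

Emit:
{"op": "arm_command", "data": {
  "slide": [
    [-0.007, 0, 0],
    [-0.014, 0, 0],
    [-0.02, 0, 0],
    [-0.027, 0, 0],
    [-0.034, 0, 0],
    [-0.04, 0, 0],
    [-0.047, 0, 0],
    [-0.054, 0, 0],
    [-0.06, 0, 0],
    [-0.067, 0, 0],
    [-0.074, 0, 0],
    [-0.08, 0, 0],
    [-0.087, 0, 0],
    [-0.094, 0, 0],
    [-0.1, 0, 0],
    [-0.107, 0, 0],
    [-0.114, 0, 0],
    [-0.12, 0, 0],
    [-0.127, 0, 0],
    [-0.134, 0, 0]
  ],
  "twist": [0, 0, 0, 0, 0, 0, 0, 0, 0, 0, 0, 0, 0, 0, 0, 0, 0, 0, 0, 0]
}}

```text
clock: 22.3
position: [0.5831, 0.0782, 0.0996]
tool_rot: [2.283, 2.157, -0.005]
wrist_force: [1.0, 2.3, -2.4]
gripper_width: -0.0
```

Now 0.5 mm per row, about 6 mm per call.

Emit:
{"op": "arm_command", "data": {
  "slide": [
    [-0.004, 0, 0],
    [-0.008, 0, 0],
    [-0.012, 0, 0],
    [-0.016, 0, 0],
    [-0.02, 0, 0],
    [-0.024, 0, 0],
    [-0.028, 0, 0],
    [-0.032, 0, 0],
    [-0.036, 0, 0],
    [-0.04, 0, 0],
    [-0.044, 0, 0],
    [-0.048, 0, 0]
  ],
  "twist": [0, 0, 0, 0, 0, 0, 0, 0, 0, 0, 0, 0]
}}

```text
clock: 23.3
position: [0.5827, 0.0709, 0.0996]
tool_rot: [2.283, 2.157, -0.005]
wrist_force: [0.5, 2.5, -1.3]
gripper_width: 0.0002
```

Emit:
{"op": "arm_command", "data": {
  "slide": [
    [-0.003, 0, 0],
    [-0.006, 0, 0],
    [-0.009, 0, 0],
    [-0.012, 0, 0],
    [-0.014, 0, 0],
    [-0.014, 0, 0]
  ],
  "twist": [0, 0, 0, 0, 0, 0]
}}

```text
clock: 23.8
position: [0.5825, 0.0687, 0.0996]
tool_rot: [2.283, 2.157, -0.005]
wrist_force: [0.6, 1.1, -0.2]
gripper_width: 0.0002
```

Emit:
{"op": "arm_command", "data": {
  "slide": [
    [-0.003, 0, 0],
    [-0.006, 0, 0],
    [-0.009, 0, 0],
    [-0.01, 0, 0],
    [-0.01, 0, 0]
  ],
  "twist": [0, 0, 0, 0, 0]
}}

```text
clock: 24.22
position: [0.5824, 0.0672, 0.0996]
tool_rot: [2.283, 2.157, -0.005]
wrist_force: [1.4, 1.6, -0.5]
gripper_width: -0.0001
```

Emit:
{"op": "arm_command", "data": {
  "slide": [
    [-0.003, 0, 0],
    [-0.006, 0, 0],
    [-0.009, 0, 0],
    [-0.01, 0, 0],
    [-0.01, 0, 0]
  ],
  "twist": [0, 0, 0, 0, 0]
}}

```text
clock: 24.63
position: [0.5823, 0.0656, 0.0996]
tool_rot: [2.283, 2.157, -0.005]
wrist_force: [0.2, 1.0, -0.6]
gripper_width: 0.0001
```

Run:
```python
from h import *
state(); c=cap('scene','s11'); P=cloud(c)
# gap between cart edge (z=.15) and front panel top (z=.128) along x ~ .75
cv2.imwrite('pics/i.png',cv2.resize(c['color'][120:320,280:400],(480,800//1))[:600,:,::-1])
```

```text
t 24.63 p [0.5823 0.0656 0.0996] yaw -3.26 zaxis [-0.002 -0.003 -1.   ] F [ 0.2  1.  -0.6] w 0.0001
```

View pics/i.png

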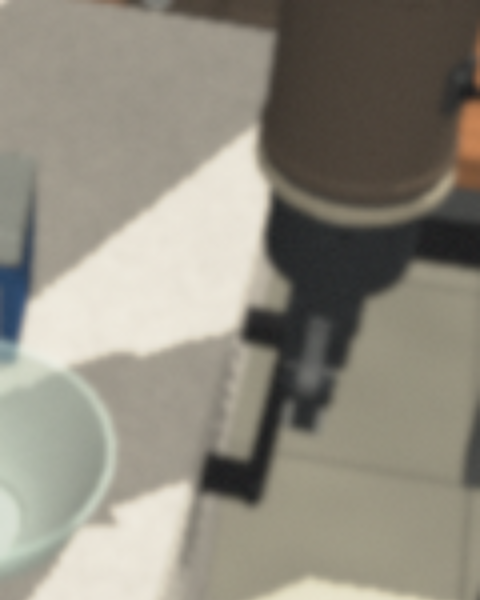

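Picture 8: the front is now about flush with the cart top's edge near (215,430), with no visible gap. Force is still only friction, so it is not on its stop yet. I continue in small steps.

Emit:
{"op": "arm_command", "data": {
  "slide": [
    [-0.003, 0, 0],
    [-0.006, 0, 0],
    [-0.009, 0, 0],
    [-0.01, 0, 0],
    [-0.01, 0, 0]
  ],
  "twist": [0, 0, 0, 0, 0]
}}

```text
clock: 25.1
position: [0.5823, 0.0647, 0.0996]
tool_rot: [2.284, 2.157, -0.004]
wrist_force: [0.5, 9.7, -1.3]
gripper_width: -0.0
```

Emit:
{"op": "arm_command", "data": {
  "slide": [
    [-0.003, 0, 0],
    [-0.006, 0, 0],
    [-0.008, 0, 0],
    [-0.008, 0, 0],
    [-0.008, 0, 0]
  ],
  "twist": [0, 0, 0, 0, 0]
}}

```text
clock: 25.52
position: [0.5823, 0.0647, 0.0996]
tool_rot: [-2.284, -2.157, 0.002]
wrist_force: [0.8, 14.7, -2.2]
gripper_width: 0.0002
```

The tool stopped at y 0.0647 with force rising to 14.7 N, so the drawer is on its stop. I back off and rise.

Emit:
{"op": "arm_command", "data": {
  "slide": [
    [0.05, 0, 0],
    [0.15, 0, 0],
    [0.3, 0, 0],
    [0.45, 0, 0],
    [0.5, 0, -0.1],
    [0.5, 0, -0.4],
    [0.5, 0, -0.8],
    [0.5, 0, -1],
    [0.5, 0, -1],
    [0.5, 0, -1]
  ],
  "twist": [0, 0, 0, 0, 0, 0, 0, 0, 0, 0]
}}

```text
clock: 26.35
position: [0.5887, 0.1402, 0.2537]
tool_rot: [2.282, 2.154, 0.006]
wrist_force: [0.1, -0.2, -0.0]
gripper_width: 0.0001
```

Run:
```python
from h import *
state(); w=cap('wrist','w12'); s=cap('scene','s12'); d=cap('side','d12')
print(lids(s,.24,.601,-.121),lids(d,.24,.601,-.121))
P0=cloud(pickle.load(open('pics/d1.pkl','rb'))); P1=cloud(d); g=(P0[...,0]>.5)&(P0[...,1]<-.2)&(P0[...,2]>.16)&(P0[...,2]<.25)
print('colander/back depth change',np.median(abs(P1-P0)[g]))
P=cloud(w); ok=w['depth']>0; g=cv2.cvtColor(w['color'],cv2.COLOR_RGB2GRAY)
m=ok&(g<70)&(abs(P[...,2]-.112)<.008)&(P[...,1]>0)&(P[...,1]<.08)&(abs(P[...,0]-.58)<.1); q=P[m]; print('bar',len(q),np.percentile(q,[2,98],axis=0).round(3).tolist() if len(q) else '')
cv2.imwrite('pics/j.png',np.hstack([cv2.resize(s['color'],(400,300)),cv2.resize(w['color'],(400,300))])[:,:,::-1])
```

```text
t 26.35 p [0.5887 0.1402 0.2537] yaw -3.29 zaxis [ 0.005  0.    -1.   ] F [ 0.1 -0.2 -0. ] w 0.0001
([254, 156, 35, 24, 663], array([ 0.6043, -0.1195,  0.2373]), [array([ 602.2, -119.9]), array([67.1, 64. ]), np.float64(5.1)]) ([243, 162, 38, 22, 504], array([ 0.6066, -0.1246,  0.2395]), [array([ 603.2, -121.5]), array([65.1, 64.3]), np.float64(2.9)])
colander/back depth change 0.0005828957876855279
bar 1914 [[0.519, 0.02, 0.105], [0.65, 0.057, 0.116]]
```

View pics/j.png

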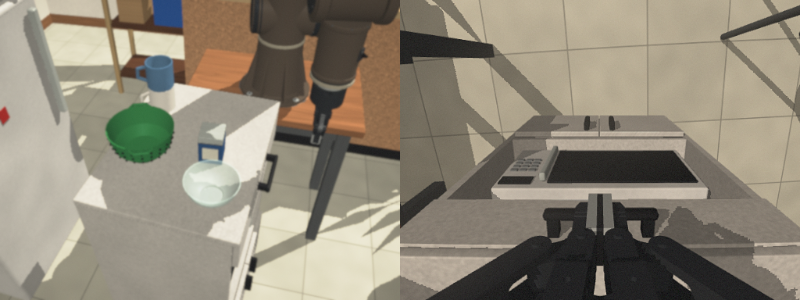

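Picture 9: the drawer is shut and the fingers are clear, with the pull bar at (600,215). The light tin stands at (212,142) and everything else is in place. I hand it in.

```bash
python3 -c "
from h import *
print(job.finish_job()); state()"
```

```text
the job is handed in; nothing more can be done
None
the job is handed in; nothing more can be done
```

The heavier tin is in the drawer well, the drawer is pushed shut, and the job is handed in at about 26.5 s of the 72 s. The hand-in reports no verdict.

- **Weighing:** I lifted both tins about 36 mm. The far one pulled 2.0 N (about 0.21 kg), so I set it back on the cart. The near one pulled 4.6 N (about 0.47 kg), so it went into the well.
- **Seating:** The heavy tin touched down at the predicted height. After release its lid measured 0.1136 m against an expected 0.113 m, within about 1–2 mm of the well's centre. I could not see it again once the drawer closed.
- **Drawer:** I pushed at about 2 N until the tool stopped and the force rose to 14.7 N, which I took as the stop. The pull bar moved about 0.185 m, within the given opening range of 0.15 to 0.21 m.
- **End state:** The light tin stands on the cart with its lid at the expected height. The arm was clear with no wrist force. The colander area moved by less than 1 mm; the mugs and bowl I checked only by eye.
- **Disagreements:** The wrist camera read up to about 2.8 mm off in x at longer range. I corrected this from a close view before inserting the tin. Set-down contacts peaked at about 20 N in the readings I took.

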